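Switch off the egg cooker and lift out the brown egg with the tongs

TASK

The eggs are done: turn the egg cooker's knob clockwise until it clicks into its off position at the red dot, then pick up the kitchen tongs by their grips and use them to take the hot brown egg gently out of its ring. Finish while holding: the egg stays in the jaws of the tongs, lifted well clear of the cooker and kept still, and you keep your grip on the tongs. Touch eggs only with the tongs, and leave the white egg in its ring and the egg cup, salt shaker and mug where they stand.

Things in the scene. Friction and masses are not known exactly. Their poses are not given: they have to be found in the camera images.
- cooker: Egg cooker, fixed: cream housing 165 (x) x 265 (y) x 50 mm high; origin at its underside's centre, x to its back, y to its left. Dark egg tray 140 mm across, top 55 mm high, centred at y = +50 mm. Three egg rings (inner 32, outer 39 mm wide, top 67 mm high) at (x, y) = (-23, +90), (-23, +10), (+46, +50) mm; the last is empty. Knob at (0, -85) mm.
- knob (a joint): Angle of the cooker's dark knob, rad: starts on, at 0 (white pointer at the green dot), grows clockwise seen from above to the off stop at 1.35 (pointer at the red dot). An over-centre spring resists with up to about 0.1 N m until 0.75; let go beyond 0.95 it snaps to 1.35 by itself, let go earlier it springs back to 0 or sticks half way.
- knob_grip (a point): Point on the knob's axis, 79 mm above the worktop, for gripping. The knob's bar is 42 mm long, 14 mm wide, 58 to 88 mm above the worktop; it lies along this point's x axis (white pointer at its -x end) and turns with the knob. Pinch it across its 14 mm.
- tongs: Steel tongs with teal silicone grips, 250 mm long, 130 g, lying on their side: the arms close horizontally. Origin on the worktop below the middle of the grips (near the centre of mass); x to the jaws, y to the left arm. Pivot at x = -105 mm. Grips: x = -30 to +30 mm, 3 to 27 mm above the underside, 55 mm wide over all at rest at x = 0.
- tongs_jaws (a point): Point midway between the cupped jaws: x = +95 mm in the tongs' frame, 15 mm above their underside. Bring it to the widest part of the egg. The jaws reach from 20 mm before it to 27 mm beyond it, are 30 mm tall (0 to 30 mm), at rest 72 mm apart inside (at their lips) and 88 mm over all.
- tongs_squeeze (a joint): How far each arm is squeezed from rest, rad (both move alike): 0 open, 0.15 shut. 1 mm of squeeze per arm at the grips' middle is 0.0095 rad and moves each jaw 1.9 mm inwards; they meet the egg at about 0.08. The spring pushes each finger with about 7 N at rest, 8 N at the egg; a 25 N grip presses the egg with about 8 N.
- tongs_left: Left arm of the tongs with its cupped jaw; origin at the pivot.
- tongs_right: Right arm of the tongs with its cupped jaw; origin at the pivot.
- egg_brown: The brown egg, 44 mm across, 57 mm tall, about 60 g, upright with its blunt end up in one of the cooker's two front rings. Origin at its bottom tip, 10 mm below the ring's top. It breaks if squeezed by more than 25 N.
- egg_brown_center (a point): Centre of the brown egg at its widest part, 32 mm above its bottom tip; 89 mm above the worktop while it stands in its ring (22 mm above the ring's top).
- egg_white: A white egg of the same size and seating, in the other of the two front rings, 80 mm from the brown one. It stays in its ring.
- egg_white_center (a point): Centre of the white egg at its widest part.
- egg_cup: Blue egg cup, 53 mm across, 58 mm tall, to the right of the cooker; origin under its foot. Leave alone.
- salt_shaker: Salt shaker, 44 mm across, 90 mm tall, behind and left of the cooker; origin under its foot. Leave alone.
- mug: Mug, 92 x 123 x 95 mm, to the right of the cooker at the back; origin under its foot. Leave alone.

How it is judged:
On the way, in this order (a step that is already met when the one before it is completed fails the run):
1. the knob has clicked into its off position (value of joint knob above 1.25 rad), for 0.2 s.
2. the tongs are picked up in the gripper (height (world z) of tongs above 0.02 m and contact force between tongs and the fingers above 2 N), for 0.2 s.
3. the brown egg is lifted out of its ring between the jaws of the tongs (height (world z) of egg_brown_center above 0.12 m and contact force between egg_brown and tongs_left above 0.3 N and contact force between egg_brown and tongs_right above 0.3 N and contact force between egg_brown and cooker below 0.05 N), for 0.2 s.
At the end, for the whole second after the job is handed in: Knob above 1.25 rad; brown egg still (under 0.03 m/s) between both jaws, centre within 25 mm of the jaws' middle and over 130 mm above the worktop (40 mm up), off the cooker and not touching the fingers; tongs held by the gripper, off the cooker; white egg within 15 mm of its start (value of joint knob above 1.25 rad and height (world z) of egg_brown_center above 0.13 m and contact force between egg_brown and tongs_left above 0.3 N and contact force between egg_brown and tongs_right above 0.3 N and contact force between each of egg_brown, tongs and cooker below 0.05 N and contact force between egg_brown and the fingers below 0.05 N and contact force between tongs and the fingers above 2 N and height (world z) of tongs above 0.08 m and distance between egg_brown_center and tongs_jaws below 0.025 m and linear speed of egg_brown below 0.03 m/s and distance of egg_white_center from where it was at the start of the episode below 0.015 m); the arm keeps its last pose, push and grip.
It fails at once if an egg is touched with the gripper instead of the tongs (contact force between any of egg_brown, egg_white and the fingers above 0.5 N).
It fails at once if the brown egg is squeezed so hard that it breaks (25 N) (contact force between egg_brown and tongs_left above 25 N or contact force between egg_brown and tongs_right above 25 N).
It fails at once if the brown egg is dropped (height (world z) of egg_brown_center below 0.065 m).
It fails at once if the white egg, egg cup, salt shaker or mug is disturbed (distance of egg_white_center from where it was at the start of the episode above 0.015 m or distance of any of egg_cup, salt_shaker, mug from where it was at the start of the episode above 0.02 m).
It also fails if it takes over 61 s, if anything falls off the work surface, if the arm or the gripper's body presses on something with over 40 N, if the wrist force passes 120 N, or if a joint passes its speed limit or range.

ROBOT

A 7-joint arm with a two-finger parallel gripper is mounted at the origin on a cart in front of the work surface, level with it; the furniture and walls round the work are solid. World frame = base frame: x ahead of the robot, y to its left, z up, the work surface at z = 0. Lengths are in m, angles in rad, forces in N, time in s.
With the tool pointing down it reaches from about 0.4 to 0.875 m from the base axis. Payload 4.4 kg.
Tool frame: the origin (TCP) lies on the centre line of the jaws, within the pads' length; the fingertips stand 11 mm ahead of it and the grasp point (between the pads) lies 8 mm behind it; z points along the fingers, y is the line along which they close (so a half turn about z gives the same grasp; the last joint's range is limited). The gripper opens to 85 mm and grips with 20 to 120 N. Pads are 22 mm wide; open, the fingers measure 114 mm over their backs; the gripper's body (76 mm by 85 mm) begins 54 mm behind the grasp point. The pads swing forward as they close: fully open they stand 13 mm farther back than shut.
Start: joints at [1.281, 0.628, 0.038, 1.517, -0.027, 0.996, -0.02], TCP at [0.144, -0.634, 0.242] pointing down, gripper open.
Joint ranges: [-3.06, 3.06], [-0.37, 2.12], [-1.25, 1.32], [0.18, 2.47], [-1.1, 4.24], [0.23, 1.98], [-2.94, 2.94]. Speed limits (rad/s): [2.57, 2.57, 3.14, 3.14, 3.14, 3.14, 3.14].

INTERFACE

Orientations are given as a unit quaternion [w, x, y, z].
In Python, from rig import r, eyes gives the robot as it stands (r), with the cameras (eyes).
- The arm moves only by the tool step_hand, called after "Emit:" by a JSON object that holds its "name" and its "arguments". Schema: {"type":"object","properties":{"increments":{"type":"array","items":{"type":"array","prefixItems":[{"type":"array","items":{"type":"number"},"minItems":3,"maxItems":3},{"type":"array","items":{"type":"number"},"minItems":3,"maxItems":3},{"type":"number"}],"minItems":3,"maxItems":3},"minItems":1,"maxItems":20},"squeeze":{"type":"number"},"only":{"type":"string"},"quiet":{"type":"boolean"},"lines":{"type":"string"}},"required":["increments"],"additionalProperties":false}. increments is a list of rows, 1 to 20 of them, each written [[dx, dy, dz], [rx, ry, rz], opening]: dx, dy, dz in m, then a rotation vector rx, ry, rz in rad, then the finger opening in m; each row shifts and turns the commanded pose from where the row before left it, along the tool's axes as they then stand; what a row does not reach is not made up. A row lasts 1/8 s, in which the tool goes at most 0.0625 m and 0.188 rad, less where a joint would pass 70% of its speed; a pose out of reach is approached as far as the arm can. The fingers move at their own pace and stop on an object; squeeze is the grip in N (left out, the last holds). Time passes only in rows, so rows that do not move let the fingers close. The tool returns the time, the measured TCP pose, the force, the opening and the grip force at its end. only (a regular expression) keeps the lines of the reply that match it, lines (a string "A,B") keeps lines A to B, and quiet returns only ok. Input that does not fit is refused with a message, and nothing moves.
- r.state(): the state, without advancing time (a new reading comes with each control period).
- eyes.snapshot(name): name is "scene" or "top" or "wrist"; returns (picture, depth): 400x640x3 uint8, red, green, blue; 400x640 float32, m along the optical axis (not along the pixel's ray), 0 where there is no reading.
- eyes.camera_model(name): a dict with "fx", "fy", "cx", "cy" (pixels), "R" (3x3) and "t" (3): a world point X has camera coordinates R X + t; the wrist camera has in their place "T_tool_cam" (4x4, takes a point from camera to tool coordinates, whose origin is the TCP and whose axes are the flange's). Camera axes: x right, y down, z forward; pixel columns grow to the right and rows downward; lengths in m; the calibration is good to about 2 mm. A picture is of the moment at which its call begins: read the wrist's pose just before it. camera_model takes no time and is no camera call.
- r.sign_off(): hands the job in; it is judged then, once.
The state is a dict: "time_s": time; "joint_pos": joint angles; "qd": joint speeds; "effort": joint torques, N m; "eef_pos": TCP position; "tcp_rot": TCP orientation; "wrist_force": force on the tool from outside, world axes, zero at the start; "moment": the same for the moment, N m; "gripper_width": finger opening in m; "finger_force": force on a finger pad.
Only numpy, scipy, OpenCV 4.12 (cv2) and the standard library are available. Lean on these libraries where they do the work, as an engineer would, in place of code of your own. Each camera call takes 0.05 s, during which the arm holds its last target. There are 200 camera calls.

## Working session

There is one attempt and no reset: what is moved stays moved. The work goes in short steps, Python scripts to look and compute and a tool call to move; the robot and the scene stay as the last step left them, time stands still between calls to the robot, and variables do not carry over. Pictures are saved under pics/ and viewed, at most 10 in all, crops included, and the job is handed in when it is done.

```bash
mkdir -p pics; ls
```

Run:
```python
from rig import r, eyes
import cv2,numpy as np
s=r.state();print(s)
ims=[]
for n in("scene","top"):
    p,d=eyes.snapshot(n);np.savez(f"{n}0.npz",p=p,d=d);cv2.imwrite(f"pics/{n}0.png",p[:,:,::-1]);c=eyes.camera_model(n);print(n,c)
```

```text
pics
rig.py
{'time_s': 0.0, 'joint_pos': array([ 1.28121443,  0.62933647,  0.03842561,  1.51837202, -0.02698459,
        0.99627711, -0.01997368]), 'qd': array([ 0.00043446, -0.00049121, -0.00041644,  0.00034617, -0.00059118,
       -0.0007117 , -0.00015344]), 'effort': array([ 1.34354977e-03, -5.63398719e+01,  1.22650500e+00, -1.93451929e+01,
        1.10488475e-02,  1.04526934e-02, -1.01084811e-05]), 'eef_pos': array([ 0.14414789, -0.63320097,  0.24139373]), 'tcp_rot': array([-9.30185357e-04,  9.93743628e-01,  1.11681343e-01, -1.18376573e-04]), 'wrist_force': array([-0.56425764,  0.16940297, -0.32746514]), 'moment': array([-0.04531814, -0.03937198, -0.01237399]), 'finger_force': 0.0, 'gripper_width': 0.08564693231454396}
scene {'fx': 431.9173994283997, 'fy': 431.9173994283997, 'cx': 326.990951970551, 'cy': 197.3151133201204, 'R': array([[-0.59823286, -0.8013129 , -0.00388252],
       [-0.44247484,  0.33436837, -0.83211406],
       [ 0.66808192, -0.49608006, -0.55459095]]), 't': array([0.21547038, 0.35269874, 0.69895035])}
top {'fx': 442.1440398632431, 'fy': 442.1440398632431, 'cx': 319.5150301849351, 'cy': 197.09916445640053, 'R': array([[-1.43325384e-02, -9.99897270e-01,  1.63913702e-04],
       [-9.90204887e-01,  1.41708376e-02, -1.38900933e-01],
       [ 1.38884341e-01, -2.15311111e-03, -9.90306268e-01]]), 't': array([-0.09792473,  0.54892169,  1.2471383 ])}
```

View pics/scene0.png

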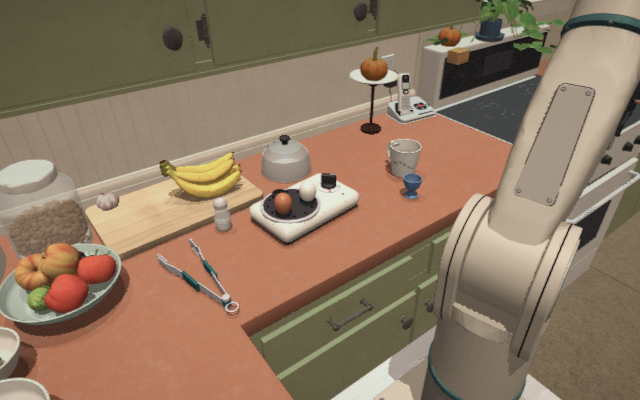

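View pics/top0.png

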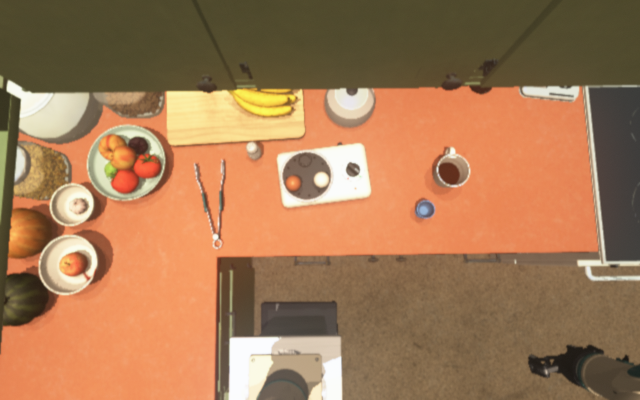

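Scene picture: the cooker is mid-counter with the brown egg at (283,203), the white egg at (307,190) and the knob at (328,182). The tongs lie to its left with the pivot at (231,305). Top picture: knob (352,170), brown egg (293,183), white egg (320,180), tongs pivot (216,242), jaws (197,165)/(222,162).

Create h.py:
```python
import numpy as np,cv2
from scipy.spatial.transform import Rotation as Ro
from rig import r, eyes
def Rt(q): return Ro.from_quat([q[1],q[2],q[3],q[0]]).as_matrix()
def plane(c,px,z):
    "pixels (n,2) -> world points at height z; c has fx.. and R,t"
    px=np.atleast_2d(px).astype(float)
    d=np.c_[(px[:,0]-c['cx'])/c['fx'],(px[:,1]-c['cy'])/c['fy'],np.ones(len(px))]@c['R']
    o=-c['R'].T@c['t']; return o+d*((z-o[2])/d[:,2])[:,None]
def cam(name):
    c=dict(eyes.camera_model(name))
    if name=='wrist':
        s=r.state();T=np.eye(4);T[:3,:3]=Rt(s['tcp_rot']);T[:3,3]=s['eef_pos']
        W=np.linalg.inv(T@c['T_tool_cam']);c['R']=W[:3,:3];c['t']=W[:3,3]
    return c
def blobs(m,amin=5):
    n,l,st,ce=cv2.connectedComponentsWithStats(m.astype('uint8'))
    return [(int(st[i,4]),ce[i].round(1),st[i,:4]) for i in range(1,n) if st[i,4]>=amin],l
def tool(dw,s=None):
    s=s or r.state();return Rt(s['tcp_rot']).T@np.array(dw)
```

Run:
```python
from h import *
c=cam('top');p=np.load('top0.npz')['p'];h=cv2.cvtColor(p,cv2.COLOR_RGB2HSV)
H,S,V=[h[:,:,i].astype(int) for i in range(3)]
m=(S<70)&(V>150);m[:,:270]=0;m[:,380:]=0;m[:140]=0;m[215:]=0
b,l=blobs(m,100)
for x in b: print('cream',x)
i=max(range(len(b)),key=lambda k:b[k][0])+1
cn=np.argwhere(l==i)[:,::-1].astype(np.float32);rc=cv2.minAreaRect(cn);print(rc)
q=plane(c,cv2.boxPoints(rc),.045);print(q,q.mean(0))
m=(H>75)&(H<100)&(S>90)&(V<140);m[:,:180]=0;m[:,240:]=0;m[:140]=0;m[260:]=0
for x in blobs(m)[0]: print('teal',x,plane(c,x[1],.02))
print('pivot,jaws',plane(c,[[216,242],[197,163],[223,161]],.015))
print('eggs',plane(c,[[293,183],[320,180]],.1),'knob',plane(c,[352,170],.088))
```

```text
cream (2934, array([332.1, 174.6]), array([277, 143,  94,  64], dtype=int32))
cream (146, array([321., 179.]), array([315, 173,  13,  14], dtype=int32))
((323.55169677734375, 174.5255889892578), (54.3558235168457, 88.94007873535156), 82.64761352539062)
[[ 6.78163603e-01  2.00755856e-02  4.50000000e-02]
 [ 7.08765000e-01 -2.39573761e-01  4.50000000e-02]
 [ 5.48215593e-01 -2.55151150e-01  4.50000000e-02]
 [ 5.18718886e-01  1.29275149e-04  4.50000000e-02]] [ 0.61346577 -0.11863001  0.045     ]
pivot,jaws [[0.42272699 0.1981877  0.015     ]
 [0.65902049 0.25932311 0.015     ]
 [0.66402439 0.18161858 0.015     ]]
eggs [[ 0.57942551 -0.03253509  0.1       ]
 [ 0.58681554 -0.10767891  0.1       ]] knob [[ 0.61629336 -0.19831004  0.088     ]]
```

Run:
```python
from h import *
c=eyes.camera_model('wrist');print({k:np.round(v,3) for k,v in c.items()})
s=r.state()
print(Rt(s['tcp_rot']).round(3)); print(tool(np.array([.58,-.2,.26])-s['eef_pos']))
```

```text
{'fx': np.float64(285.025), 'fy': np.float64(285.025), 'cx': np.float64(322.626), 'cy': np.float64(197.711), 'T_tool_cam': array([[ 0.   , -0.947, -0.32 ,  0.083],
       [ 1.   ,  0.001, -0.001, -0.001],
       [ 0.001, -0.32 ,  0.947, -0.131],
       [ 0.   ,  0.   ,  0.   ,  1.   ]])}
[[ 0.975  0.222 -0.   ]
 [ 0.222 -0.975  0.002]
 [-0.    -0.002 -1.   ]]
[ 0.52111406 -0.32576566 -0.01797926]
```

Emit:
{"name": "step_hand", "arguments": {"increments": [[[0.045, -0.028, 0], [0, 0, 0], 0.085], [[0.045, -0.028, 0], [0, 0, 0], 0.085], [[0.045, -0.028, 0], [0, 0, 0], 0.085], [[0.045, -0.028, 0], [0, 0, 0], 0.085], [[0.045, -0.028, 0], [0, 0, 0], 0.085], [[0.045, -0.028, 0], [0, 0, 0], 0.085], [[0.045, -0.028, 0], [0, 0, 0], 0.085], [[0.045, -0.028, 0], [0, 0, 0], 0.085], [[0.045, -0.028, 0], [0, 0, 0], 0.085], [[0.045, -0.028, 0], [0, 0, 0], 0.085], [[0.045, -0.028, 0], [0, 0, 0], 0.085], [[0.026, -0.018, 0], [0, 0, 0], 0.085], [[0, 0, 0], [0, 0, 0], 0.04]]}}

```text
time_s: 1.72
eef_pos: [0.5817, -0.1966, 0.2416]
tcp_rot: [-0.001, 0.993, 0.115, 0.0]
wrist_force: [-1.0, 0.0, 0.7]
gripper_width: 0.0692
finger_force: 0.0
```

Run:
```python
from h import *
s=r.state();print(s['joint_pos'].round(3),s['eef_pos'],s['tcp_rot'])
p,d=eyes.snapshot('wrist');np.savez('w1.npz',p=p,d=d);cv2.imwrite('pics/w1.png',p[:,:,::-1])
```

```text
[ 0.27   0.576  0.017  1.624 -0.014  0.942 -1.048] [ 0.58171979 -0.19656413  0.24163625] [-1.00073520e-03  9.93422308e-01  1.14503568e-01  2.22980898e-04]
```

View pics/w1.png

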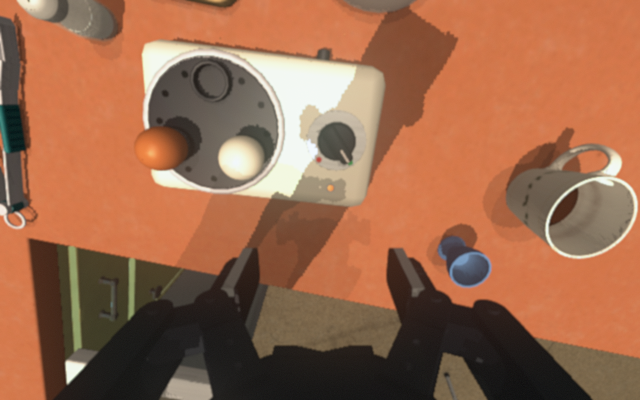

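The wrist picture shows the knob at (337,143) with its pointer at (347,160) by the green dot (350,163). The red dot is at (318,160). The brown egg is at (162,148) and the white egg at (240,158).

Add to h.py:
```python
def cloud(c,d):
    v,u=np.indices(d.shape)
    P=np.stack([(u-c['cx'])/c['fx']*d,(v-c['cy'])/c['fy']*d,d],-1)
    X=(P-c['t'])@c['R'];X[d<=0]=np.nan;return X
```

Run:
```python
from h import *
z=np.load('w1.npz');p,d=z['p'],z['d'];c=cam('wrist');X=cloud(c,d)
h=cv2.cvtColor(p,cv2.COLOR_RGB2HSV)
roi=np.zeros(d.shape,bool);roi[115:180,300:375]=1
m=roi&(X[...,2]>.07)
P=X[m];print(len(P),P.mean(0),np.percentile(P[:,2],[5,50,95]))
(cx,cy),(a,b),ang=cv2.minAreaRect(P[:,:2].astype(np.float32));print(cx,cy,a,b,ang)
w,V=np.linalg.eigh(np.cov(P[:,:2].T));print('axis',V[:,1],w**.5)
wht=roi&(h[...,1]<60)&(h[...,2]>120)&m;print('white',wht.sum(),X[wht].mean(0) if wht.any() else 0)
print('bar px',np.argwhere(m).mean(0)[::-1])
g=roi&(h[...,1]>110)&(h[...,0]>40)&(h[...,0]<85)&(h[...,2]>60);rd=roi&(h[...,1]>120)&((h[...,0]<8)|(h[...,0]>172))&(h[...,2]>90)
for n,k in(('g',g),('r',rd)):
  for x in blobs(k,2)[0]: print(n,x,plane(c,x[1],.05))
dk=roi&(h[...,2]<75)
for x in blobs(dk,30)[0]: print('dark',x,plane(c,x[1],.055))
cr=cv2.resize(p[110:185,295:380],None,fx=8,fy=8,interpolation=cv2.INTER_CUBIC);cv2.imwrite('pics/w1k.png',cr[:,:,::-1])
# rest
for n,px in(('brown',[162,148]),('white',[240,158])): 
    print(n,plane(c,px,.1))
X2=X[30:210,130:390].reshape(-1,3);Q=X2[(X2[:,2]>.044)&(X2[:,2]<.053)]
rc=cv2.minAreaRect(Q[:,:2].astype(np.float32));print('cooker',rc)
for lo in(.075,):
  mm=(X[...,2]>lo)&(X[...,2]<.13);mm[:,:130]=0;mm[:,290:]=0;mm[200:]=0;mm[:100]=0
  for x in blobs(mm,50)[0]: print('egg',x,)
```

```text
579 [ 0.6247774  -0.20196303  0.08656992] [0.08357579 0.0871059  0.08856811]
0.6237584948539734 -0.20263691246509552 0.04191463813185692 0.014016210101544857 46.570892333984375
axis [0.68851144 0.72522548] [0.00399274 0.01184123]
white 49 [ 0.61530025 -0.21184133  0.08786558]
bar px [337.02072539 143.99654577]
r (14, array([318.5, 159.3]), array([317, 158,   4,   4], dtype=int32)) [[ 0.59856292 -0.18831539  0.05      ]]
dark (34, array([337.7, 156.9]), array([333, 153,  12,  10], dtype=int32)) [[ 0.60704665 -0.20858972  0.055     ]]
brown [[ 0.58523229 -0.03877857  0.1       ]]
white [[ 0.59243404 -0.112736    0.1       ]]
cooker ((0.6144504547119141, -0.11828653514385223), (0.15496046841144562, 0.25480180978775024), 6.337698936462402)
egg (1877, array([160.2, 147.8]), array([134, 126,  53,  45], dtype=int32))
egg (1603, array([240.8, 157. ]), array([218, 135,  46,  45], dtype=int32))
```

View pics/w1k.png

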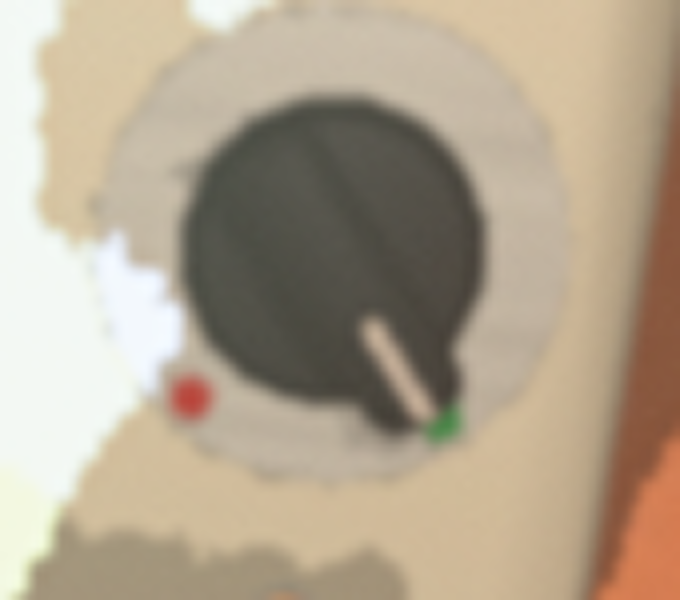

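Emit:
{"name": "step_hand", "arguments": {"increments": [[[0.0396, 0.0154, 0], [0, 0, 0], 0.04], [[0, 0, 0.03], [0, 0, -0.146], 0.04], [[0, 0, 0.03], [0, 0, -0.146], 0.04], [[0, 0, 0.03], [0, 0, -0.146], 0.04], [[0, 0, 0.03], [0, 0, -0.146], 0.04], [[0, 0, 0], [0, 0, 0], 0.04]], "squeeze": 40}}

```text
time_s: 2.52
eef_pos: [0.6188, -0.208, 0.1199]
tcp_rot: [-0.002, 0.92, 0.391, -0.003]
wrist_force: [-0.4, -1.0, 0.9]
gripper_width: 0.0401
finger_force: 0.0
```

Run:
```python
from h import *
s=r.state();R=Rt(s['tcp_rot']);print(R.round(3),np.degrees(np.arctan2(R[1,0],R[0,0])),tool(np.array([.6238,-.2026,.071])-s['eef_pos'],s))
```

```text
[[ 0.694  0.72  -0.006]
 [ 0.72  -0.694  0.001]
 [-0.004 -0.005 -1.   ]] 46.060514382210506 [7.56222148e-03 8.47896626e-05 4.88247702e-02]
```

Emit:
{"name": "step_hand", "arguments": {"increments": [[[0.0076, 0, 0.01], [0, 0, 0], 0.04], [[0, 0, 0.02], [0, 0, 0], 0.04], [[0, 0, 0.019], [0, 0, 0], 0.04], [[0, 0, 0], [0, 0, 0], 0.04], [[0, 0, 0], [0, 0, 0], 0.0], [[0, 0, 0], [0, 0, 0], 0], [[0, 0, 0], [0, 0, 0], 0], [[0, 0, 0], [0, 0, 0], 0]], "squeeze": 40}}

```text
time_s: 3.52
eef_pos: [0.6265, -0.2001, 0.0738]
tcp_rot: [-0.001, 0.919, 0.393, -0.0]
wrist_force: [-4.6, 3.2, 5.1]
gripper_width: 0.0134
finger_force: 41.0
```

Emit:
{"name": "step_hand", "arguments": {"increments": [[[-0.003, 0, 0.002], [0, 0, 0], 0], [[0, 0, 0], [0, 0, 0.1], 0], [[0, 0, 0], [0, 0, 0.15], 0], [[0, 0, 0], [0, 0, 0.15], 0]], "squeeze": 40}}

```text
time_s: 4.03
eef_pos: [0.6269, -0.2009, 0.0738]
tcp_rot: [-0.001, 0.98, 0.201, 0.002]
wrist_force: [-3.2, 5.8, 12.1]
gripper_width: 0.0135
finger_force: 42.1
```

Emit:
{"name": "step_hand", "arguments": {"increments": [[[0, 0, 0], [0, 0, 0.15], 0], [[0, 0, 0], [0, 0, 0.15], 0], [[0, 0, 0], [0, 0, 0.15], 0], [[0, 0, 0], [0, 0, 0.15], 0], [[0, 0, 0], [0, 0, 0.15], 0], [[0, 0, 0], [0, 0, 0.15], 0], [[0, 0, 0], [0, 0, 0.05], 0], [[0, 0, 0], [0, 0, 0], 0], [[0, 0, 0], [0, 0, 0], 0]], "squeeze": 40}}

```text
time_s: 5.15
eef_pos: [0.6267, -0.2029, 0.0738]
tcp_rot: [-0.0, 0.964, -0.267, 0.002]
wrist_force: [-1.9, 4.2, 11.8]
gripper_width: 0.0131
finger_force: 42.1
```

Emit:
{"name": "step_hand", "arguments": {"increments": [[[0, 0, 0], [0, 0, 0], 0.05], [[0, 0, 0], [0, 0, 0], 0.05], [[0, 0, 0], [0, 0, 0], 0.05], [[0, 0, -0.04], [0, 0, 0], 0.05], [[0, 0, -0.05], [0, 0, 0], 0.05], [[0, 0, -0.05], [0, 0, 0], 0.05], [[0, 0, -0.03], [0, 0, 0], 0.085], [[0, 0, 0], [0, 0, 0], 0.085]]}}

```text
time_s: 6.15
eef_pos: [0.6267, -0.2042, 0.2442]
tcp_rot: [0.0, 0.963, -0.268, 0.003]
wrist_force: [-0.7, 0.2, 0.5]
gripper_width: 0.0832
finger_force: 0.0
```

Run:
```python
from h import *
c=cam('wrist');p,d=eyes.snapshot('wrist');X=cloud(c,d);np.savez('w2.npz',p=p,d=d);cv2.imwrite('pics/w2.png',p[:,:,::-1])
m=(abs(X[...,0]-.624)<.03)&(abs(X[...,1]+.203)<.03)&(X[...,2]>.07)&(X[...,2]<.1)
print(m.sum(),cv2.minAreaRect(X[m][:,:2].astype(np.float32)))
s=r.state();print(s['eef_pos'],s['joint_pos'].round(2),tool(np.array([.527,.208,.26])-s['eef_pos'],s))
```

```text
524 ((0.6258566379547119, -0.2001514732837677), (0.013836086727678776, 0.04149453714489937), 59.232269287109375)
[ 0.62557623 -0.20352952  0.2421489 ] [ 0.09  0.66  0.31  1.5  -0.22  1.02 -1.65] [-0.29681339 -0.30159456 -0.0183033 ]
```

The knob's bar now lies at -30.8°, which is the off stop. Next, the tongs.

Emit:
{"name": "step_hand", "arguments": {"increments": [[[-0.035, -0.039, -0.007], [0, 0, 0], 0.085], [[-0.035, -0.039, -0.007], [0, 0, 0], 0.085], [[-0.035, -0.039, -0.007], [0, 0, 0], 0.085], [[-0.035, -0.039, -0.007], [0, 0, 0], 0.085], [[-0.035, -0.039, -0.007], [0, 0, 0], 0.085], [[-0.035, -0.039, -0.007], [0, 0, 0], 0.085], [[-0.035, -0.039, -0.007], [0, 0, 0], 0.085], [[-0.035, -0.039, -0.007], [0, 0, 0], 0.085], [[0, 0, 0], [0, 0, -0.16], 0.085], [[0, 0, 0], [0, 0, -0.16], 0.085], [[0, 0, 0], [0, 0, -0.16], 0.085], [[0, 0, 0], [0, 0, -0.16], 0.085], [[0, 0, 0], [0, 0, 0], 0.085]]}}

```text
time_s: 7.82
eef_pos: [0.5457, 0.2082, 0.2958]
tcp_rot: [0.0, 0.999, 0.048, -0.001]
wrist_force: [0.3, 0.1, -0.8]
gripper_width: 0.0848
finger_force: 0.0
```

Run:
```python
from h import *
c=cam('wrist');p,d=eyes.snapshot('wrist');X=cloud(c,d);np.savez('w3.npz',p=p,d=d);cv2.imwrite('pics/w3.png',p[:,:,::-1])
h=cv2.cvtColor(p,cv2.COLOR_RGB2HSV);H,S,V=[h[...,i].astype(int) for i in range(3)]
m=(H>75)&(H<100)&(S>90)&(V<160)
for x in blobs(m,60)[0]:
    x0,y0,w,hh=x[2]; print(x,plane(c,x[1],.025))
s=r.state();print(s['eef_pos'],s['joint_pos'].round(2))
```

```text
[0.54579874 0.20822129 0.29601091] [-0.52  0.48  0.16  1.64 -0.09  1.03 -1.81]
```

View pics/w3.png

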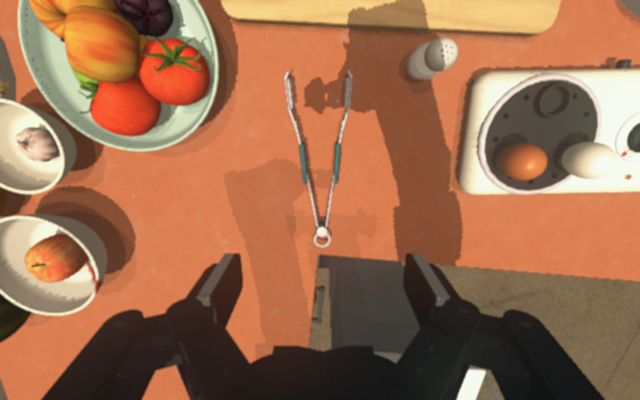

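The tongs are in view: pivot ring at (322,237), grips at (304,163) and (337,162), jaws at (290,90) and (348,88).

Run:
```python
from h import *
z=np.load('w3.npz');p,d=z['p'],z['d'];c=cam('wrist');X=cloud(c,d)
h=cv2.cvtColor(p,cv2.COLOR_RGB2HSV);print(h[163,305],h[162,337])
H,S,V=[h[...,i].astype(int) for i in range(3)]
m=(H>70)&(H<105)&(S>60);m[:,:280]=0;m[:,360:]=0;m[:120]=0;m[210:]=0
for x in blobs(m,30)[0]:
    print(x,plane(c,x[1],.02))
    k=m.copy();
k=(X[...,2]>.010)&(X[...,2]<.04)&(X[...,0]>.38)&(X[...,0]<.70)&(X[...,1]>.14)&(X[...,1]<.28)
k[245:]=0
P=X[k];print(len(P),P.min(0),P.max(0))
# outer edges per x slice
for x in np.arange(.40,.68,.02):
    q=P[abs(P[:,0]-x)<.005]
    if len(q): print(round(x,3),q[:,1].min().round(4),q[:,1].max().round(4),(q[:,1].min()+q[:,1].max()).round(4)/2,q[:,2].max().round(3))
```

```text
[77 49 93] [ 83  85 123]
(91, array([303. , 161.2]), array([300, 145,   6,  37], dtype=int32)) [[0.54344111 0.23803727 0.02      ]]
(96, array([336.6, 160.6]), array([335, 144,   5,  38], dtype=int32)) [[0.54892941 0.18976267 0.02      ]]
1446 [0.40906928 0.1814583  0.01005836] [0.66903233 0.27029092 0.03235825]
0.42 0.1857 0.2119 0.19885 0.019
0.44 0.1927 0.2103 0.20155 0.032
0.46 0.1937 0.2152 0.20445 0.026
0.48 0.1928 0.2199 0.2063 0.026
0.5 0.1926 0.2259 0.20925 0.026
0.52 0.1851 0.2378 0.21145 0.029
0.54 0.1857 0.2421 0.2139 0.029
0.56 0.1872 0.2449 0.21605 0.028
0.58 0.1877 0.2491 0.2184 0.027
0.6 0.1857 0.2585 0.2221 0.027
0.62 0.1815 0.2653 0.2234 0.03
0.64 0.182 0.269 0.2255 0.03
0.66 0.1827 0.2691 0.2259 0.03
```

Emit:
{"name": "step_hand", "arguments": {"increments": [[[-0.0021, -0.0066, 0.01], [0, 0, -0.019], 0.085], [[0, 0, 0.045], [0, 0, 0], 0.085], [[0, 0, 0.045], [0, 0, 0], 0.085], [[0, 0, 0.045], [0, 0, 0], 0.085], [[0, 0, 0.045], [0, 0, 0], 0.085], [[0, 0, 0.045], [0, 0, 0], 0.085], [[0, 0, 0], [0, 0, 0], 0.085]]}}

```text
time_s: 8.75
eef_pos: [0.5402, 0.2142, 0.0587]
tcp_rot: [0.001, 0.998, 0.058, -0.004]
wrist_force: [-0.5, -0.5, 0.2]
gripper_width: 0.0853
finger_force: 0.0
```

Run:
```python
from h import *
s=r.state();R=Rt(s['tcp_rot']);print(R[:,2].round(4),np.arctan2(R[1,0],R[0,0]),tool(np.array([.543,.2145,.014])-s['eef_pos'],s))
c=cam('wrist');p,d=eyes.snapshot('wrist');np.savez('w4.npz',p=p,d=d);cv2.imwrite('pics/w4.png',p[:,:,::-1])
```

```text
[-0.0078 -0.0033 -1.    ] 0.11672167848869322 [ 3.21965350e-03 -9.88287482e-05  4.46361452e-02]
```

View pics/w4.png

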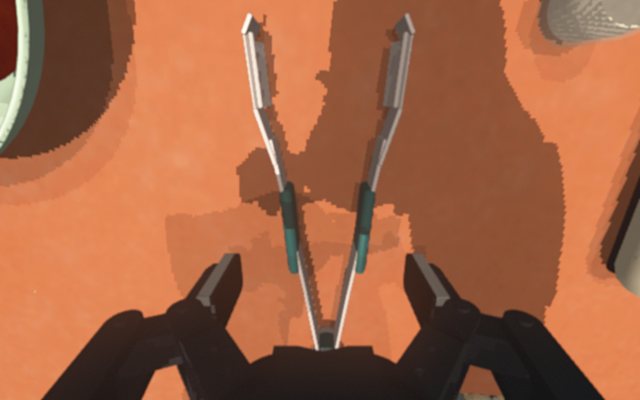

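The tongs sit centred between the open fingers: grips at x 290 and 365, fingers at 240 and 405.

Emit:
{"name": "step_hand", "arguments": {"increments": [[[0.003, 0, 0.02], [0, 0, 0], 0.085], [[0, 0, 0.0145], [0, 0, 0], 0.085], [[0, 0, 0.01], [0, 0, 0], 0.085], [[0, 0, 0], [0, 0, 0], 0.05], [[0, 0, 0], [0, 0, 0], 0.05], [[0, 0, 0], [0, 0, 0], 0.05], [[0, 0, 0], [0, 0, 0], 0.05]], "squeeze": 25}}

```text
time_s: 9.68
eef_pos: [0.5474, 0.2154, 0.0189]
tcp_rot: [-0.0, 0.998, 0.058, 0.001]
wrist_force: [-1.0, -0.7, 6.4]
gripper_width: 0.0498
finger_force: 7.4
```

Emit:
{"name": "step_hand", "arguments": {"increments": [[[0, 0, -0.02], [0, 0, 0], 0.05], [[0, 0, -0.02], [0, 0, 0], 0.05], [[0, 0, -0.03], [0, 0, 0], 0.05], [[0, 0, -0.04], [0, 0, 0], 0.05], [[0, 0, -0.04], [0, 0, 0], 0.05], [[0, 0, -0.03], [0, 0, 0], 0.05], [[0, 0, 0], [0, 0, 0], 0.05], [[0, 0, 0], [0, 0, 0], 0.05]], "squeeze": 25}}

```text
time_s: 10.68
eef_pos: [0.5459, 0.2151, 0.1976]
tcp_rot: [0.0, 0.998, 0.058, -0.0]
wrist_force: [-0.0, -0.5, -1.2]
gripper_width: 0.0502
finger_force: 6.1
```

Run:
```python
from h import *
s=r.state();print(s['joint_pos'].round(2))
c=cam('wrist');p,d=eyes.snapshot('wrist');np.savez('w5.npz',p=p,d=d);cv2.imwrite('pics/w5.png',p[:,:,::-1])
X=cloud(c,d);R=Rt(s['tcp_rot']);T=(X-s['eef_pos'])@R  # tool coords
k=(T[...,0]>.03)&(T[...,0]<.16)&(abs(T[...,1])<.07)&(T[...,2]<.04)&(T[...,2]>-.04)
P=T[k];print(len(P),P.max(0))
for x in np.arange(.03,.15,.01):
    q=P[abs(P[:,0]-x)<.004]
    if len(q):
        a=q[q[:,1]<0];b=q[q[:,1]>0];print(round(x,2),a[:,1].min().round(4),a[:,1].max().round(4),b[:,1].min().round(4),b[:,1].max().round(4),'ztop',a[:,2].min().round(4),b[:,2].min().round(4))
```

```text
[-0.51  0.59  0.14  1.75 -0.11  0.81 -1.78]
2729 [ 0.05167238  0.02994548 -0.00118467]
0.03 -0.0283 -0.0194 0.0168 0.0257 ztop -0.0399 -0.0399
0.04 -0.0316 -0.0252 0.0222 0.0291 ztop -0.04 -0.04
0.05 -0.0331 -0.028 0.0251 0.0299 ztop -0.04 -0.04
```

View pics/w5.png

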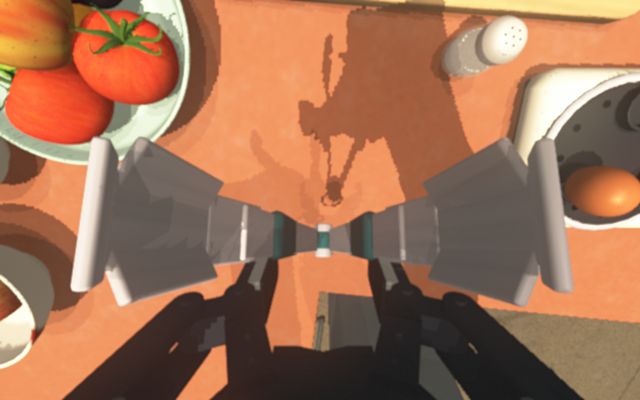

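The tongs have swung in the pads: the jaws, at (100,215) and (550,215), now point up at the camera, and the pivot at (323,240) hangs down. I grasped ahead of their centre of mass. I'll measure the tilt, then lay them back down.

Run:
```python
from h import *
s=r.state();print(s['time_s'],s['eef_pos'],s['finger_force'])
z=np.load('w5.npz');p,d=z['p'],z['d'];c=cam('wrist');X=cloud(c,d);T=(X-s['eef_pos'])@Rt(s['tcp_rot'])
for n,px in dict(jawL=(90,200),jawR=(545,220),jawLlow=(170,220),armL=(230,230),gripL=(284,232),gripR=(362,235),pivot=(323,230),pivot2=(323,250)).items():
    print(n,T[px[1],px[0]].round(4))
p,d=eyes.snapshot('scene');c=cam('scene')
u=c['R']@s['eef_pos']+c['t'];u=(int(u[0]/u[2]*c['fx']+c['cx']),int(u[1]/u[2]*c['fy']+c['cy']));print(u)
cr=p[u[1]-80:u[1]+80,u[0]-100:u[0]+100];cv2.imwrite('pics/s2.png',cv2.resize(cr,None,fx=3.5,fy=3.5,interpolation=cv2.INTER_CUBIC)[:,:,::-1])
```

```text
10.725 [0.54556229 0.21496776 0.19697866] 6.08759211958386
jawL [nan nan nan]
jawR [nan nan nan]
jawLlow [ 0.0577 -0.036  -0.0717]
armL [ 0.0429 -0.032  -0.0455]
gripL [ 0.0245 -0.0197 -0.0084]
gripR [ 0.0243  0.017  -0.0113]
pivot [-0.0271 -0.0011  0.1036]
pivot2 [-0.043  -0.0011  0.0955]
(182, 207)
```

View pics/s2.png

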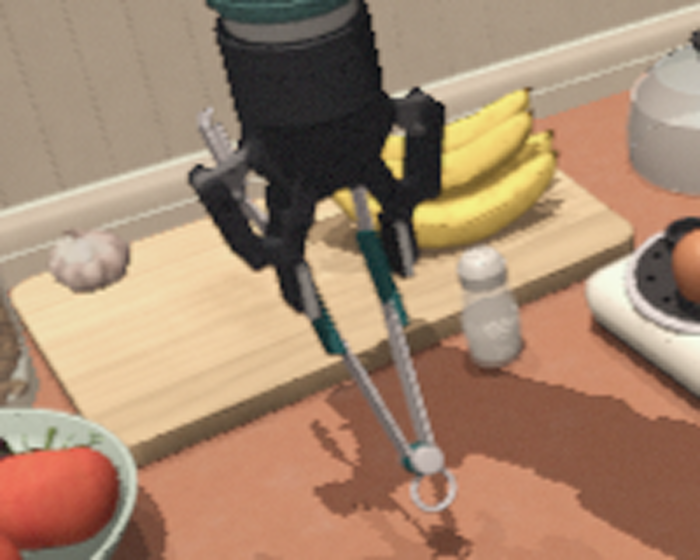

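The scene crop shows the tongs about 62° jaws-up, with the pivot ring at (432,490) lowest. I'll set the ring on the worktop and lay the tongs down along an arc.

Emit:
{"name": "step_hand", "arguments": {"increments": [[[-0.025, 0, 0.03], [0, 0, 0], 0.05], [[-0.025, 0, 0.03], [0, 0, 0], 0.05], [[0, 0, 0.01], [0, 0, 0], 0.05], [[0, 0, 0], [0, 0, 0], 0.05], [[0.015, 0, 0.011], [0, 0, 0], 0.05], [[0.015, 0, 0.011], [0, 0, 0], 0.05], [[0.01, 0, 0.012], [0, 0, 0], 0.05], [[0.01, 0, 0.012], [0, 0, 0], 0.05], [[0.007, 0, 0.014], [0, 0, 0], 0.05], [[0.006, 0, 0.014], [0, 0, 0], 0.05], [[0, 0, 0], [0, 0, 0], 0.05]], "squeeze": 20}}

```text
time_s: 12.15
eef_pos: [0.5585, 0.2163, 0.0521]
tcp_rot: [0.001, 0.998, 0.058, -0.002]
wrist_force: [-0.7, -0.2, -0.1]
gripper_width: 0.0498
finger_force: 6.6
```

Run:
```python
from h import *
s=r.state()
c=cam('wrist');p,d=eyes.snapshot('wrist');np.savez('w6.npz',p=p,d=d);cv2.imwrite('pics/w6.png',p[:,:,::-1])
X=cloud(c,d);T=(X-s['eef_pos'])@Rt(s['tcp_rot'])
k=(T[...,0]>.01)&(T[...,0]<.16)&(abs(T[...,1])<.06)&(X[...,2]>.01)
P=T[k]
for x in np.arange(.02,.16,.02):
    q=P[abs(P[:,0]-x)<.004]
    if len(q): print(round(x,2),len(q),q[:,1].min().round(3),q[:,1].max().round(3),'ztop',q[:,2].min().round(3))
```

```text
0.02 8495 -0.033 0.03 ztop -0.087
0.04 484 -0.029 0.026 ztop -0.011
0.06 853 -0.034 0.031 ztop -0.017
0.08 926 -0.039 0.036 ztop -0.026
0.1 1668 -0.04 0.037 ztop -0.031
0.12 218 -0.038 0.035 ztop -0.017
```

Emit:
{"name": "step_hand", "arguments": {"increments": [[[0.002, 0, 0.012], [0, 0, 0], 0.05], [[0.001, 0, 0.010], [0, 0, 0], 0.05], [[0.0, 0, 0.008], [0, 0, 0], 0.05], [[0, 0, 0], [0, 0, 0], 0.05], [[0, 0, 0], [0, 0, 0], 0.085], [[0, 0, 0], [0, 0, 0], 0.085], [[0, 0, 0], [0, 0, 0], 0.085], [[0, 0, -0.04], [0, 0, 0], 0.085], [[0, 0, -0.05], [0, 0, 0], 0.085], [[0, 0, -0.05], [0, 0, 0], 0.085], [[0, 0, -0.05], [0, 0, 0], 0.085], [[0, 0, 0], [0, 0, 0], 0.085], [[0, 0, 0], [0, 0, 0], 0.085]], "squeeze": 20}}

```text
time_s: 13.82
eef_pos: [0.562, 0.217, 0.2137]
tcp_rot: [0.0, 0.998, 0.058, -0.0]
wrist_force: [0.1, 0.2, -1.0]
gripper_width: 0.085
finger_force: 0.0
```

Run:
```python
from h import *
s=r.state();print(s['eef_pos'],s['tcp_rot'])
c=cam('wrist');p,d=eyes.snapshot('wrist');np.savez('w7.npz',p=p,d=d);cv2.imwrite('pics/w7.png',p[:,:,::-1])
X=cloud(c,d);R=Rt(s['tcp_rot'])
h=cv2.cvtColor(p,cv2.COLOR_RGB2HSV);H,S,V=[h[...,i].astype(int) for i in range(3)]
m=(H>70)&(H<105)&(S>70)&(abs(X[...,2])<.04)&(abs(X[...,1]-.215)<.06)
for x in blobs(m,40)[0]:
    x0,y0,w,hh=x[2];print('teal',x,plane(c,[[x[1][0],y0],[x[1][0],y0+hh],x[1]],.025).round(4).tolist())
k=(X[...,2]>.010)&(X[...,2]<.04)&(X[...,0]>.38)&(X[...,0]<.72)&(abs(X[...,1]-.215)<.07)
P=X[k];print(len(P),P.min(0),P.max(0))
for x in np.arange(.42,.70,.02):
    q=P[abs(P[:,0]-x)<.005]
    if len(q): print(round(x,3),q[:,1].min().round(4),q[:,1].max().round(4),((q[:,1].min()+q[:,1].max())/2).round(4),q[:,2].max().round(3))
```

```text
[0.56197682 0.21701737 0.21365643] [ 8.24672662e-06  9.98294183e-01  5.83838807e-02 -2.15250541e-04]
teal (153, array([343.6, 169.3]), array([341, 149,   7,  47], dtype=int32)) [[0.5968, 0.199, 0.025], [0.5419, 0.1912, 0.025], [0.5738, 0.1958, 0.025]]
teal (115, array([301.3, 168.3]), array([299, 150,   6,  46], dtype=int32)) [[0.5902, 0.246, 0.025], [0.536, 0.2409, 0.025], [0.5693, 0.244, 0.025]]
2651 [0.42962262 0.18685937 0.01002206] [0.71999742 0.28481852 0.03135467]
0.44 0.1909 0.2175 0.2042 0.017
0.46 0.1974 0.2157 0.2065 0.031
0.48 0.1989 0.219 0.209 0.026
0.5 0.1986 0.2248 0.2117 0.026
0.52 0.1977 0.2306 0.2141 0.026
0.54 0.1909 0.2421 0.2165 0.028
0.56 0.1913 0.2462 0.2188 0.028
0.58 0.1919 0.2504 0.2212 0.027
0.6 0.1936 0.2544 0.224 0.027
0.62 0.1915 0.2636 0.2275 0.027
0.64 0.1879 0.2709 0.2294 0.03
0.66 0.1876 0.2745 0.2311 0.031
0.68 0.1886 0.2758 0.2322 0.03
```

View pics/w7.png

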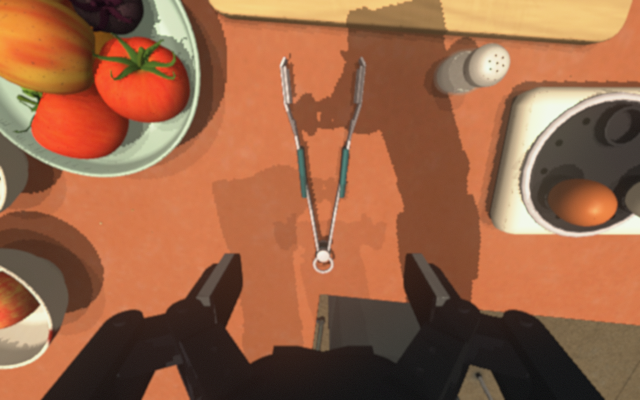

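The tongs are flat again with the grips at (302,170) and (344,170). This time I'll grasp lower and 8 mm behind the grips' middle, so that the contact lies at the centre of mass.

Emit:
{"name": "step_hand", "arguments": {"increments": [[[-0.0048, -0.0022, 0.02], [0, 0, 0], 0.085], [[0, 0, 0.045], [0, 0, 0], 0.085], [[0, 0, 0.045], [0, 0, 0], 0.085], [[0, 0, 0.045], [0, 0, 0], 0.085], [[0, 0, 0], [0, 0, 0], 0.085], [[0, 0, 0], [0, 0, 0], 0.085]]}}

```text
time_s: 14.62
eef_pos: [0.5578, 0.2187, 0.0593]
tcp_rot: [0.0, 0.998, 0.058, 0.0]
wrist_force: [0.5, 0.7, 0.5]
gripper_width: 0.0848
finger_force: 0.0
```

Run:
```python
from h import *
s=r.state();R=Rt(s['tcp_rot']);print(R[:,2].round(4),np.arctan2(R[1,0],R[0,0]),tool(np.array([.557,.2186,.010])-s['eef_pos'],s))
```

```text
[ 4.e-04 -0.e+00 -1.e+00] 0.11665166137135163 [-8.61864117e-04  2.37963774e-05  4.92958702e-02]
```

Emit:
{"name": "step_hand", "arguments": {"increments": [[[-0.001, 0, 0.02], [0, 0, 0], 0.085], [[0, 0, 0.016], [0, 0, 0], 0.085], [[0, 0, 0.008], [0, 0, 0], 0.07], [[0, 0, 0.004], [0, 0, 0], 0.06], [[0, 0, 0], [0, 0, 0], 0.06], [[0, 0, 0], [0, 0, 0], 0.055], [[0, 0, 0], [0, 0, 0], 0.05], [[0, 0, 0], [0, 0, 0], 0.047], [[0, 0, 0], [0, 0, 0], 0.047], [[0, 0, 0], [0, 0, 0], 0.047]], "squeeze": 40}}

```text
time_s: 15.88
eef_pos: [0.5576, 0.219, 0.0124]
tcp_rot: [-0.0, 0.998, 0.058, 0.001]
wrist_force: [-0.4, -1.2, 8.3]
gripper_width: 0.0474
finger_force: 9.4
```

Emit:
{"name": "step_hand", "arguments": {"increments": [[[0, 0, -0.004], [0, 0, 0], 0.047], [[0, 0, -0.006], [0, 0, 0], 0.047], [[0, 0, -0.008], [0, 0, 0], 0.047], [[0, 0, -0.01], [0, 0, 0], 0.047], [[0, 0, -0.01], [0, 0, 0], 0.047], [[0, 0, -0.005], [0, 0, 0], 0.047], [[0, 0, 0], [0, 0, 0], 0.047]], "squeeze": 40}}

```text
time_s: 16.75
eef_pos: [0.5567, 0.2187, 0.0544]
tcp_rot: [-0.0, 0.998, 0.058, 0.0]
wrist_force: [-0.5, 0.2, -2.1]
gripper_width: 0.0472
finger_force: 7.2
```

Create tilt.py:
```python
from h import *
s=r.state();c=cam('wrist');p,d=eyes.snapshot('wrist');np.savez('wt.npz',p=p,d=d)
X=cloud(c,d);T=(X-s['eef_pos'])@Rt(s['tcp_rot'])
k=(T[...,0]>.03)&(T[...,0]<.16)&(abs(T[...,1])<.06)&(X[...,2]>s['eef_pos'][2]-.03)
P=T[k];print(P[:,0].max())
for x in np.arange(.04,.16,.01):
    q=P[abs(P[:,0]-x)<.004]
    if len(q):
        a=q[q[:,1]<0];b=q[q[:,1]>0]
        f=lambda z:(z[:,1].min().round(4),z[:,1].max().round(4),z[:,2].min().round(4)) if len(z) else None
        print(round(x,2),f(a),f(b))
```

```bash
python3 tilt.py
```

```text
0.12330327036043935
0.04 (np.float64(-0.0269), np.float64(-0.0189), np.float64(-0.0144)) (np.float64(0.0151), np.float64(0.0224), np.float64(-0.015))
0.05 (np.float64(-0.0282), np.float64(-0.0245), np.float64(-0.0133)) (np.float64(0.0203), np.float64(0.0242), np.float64(-0.0133))
0.06 (np.float64(-0.0312), np.float64(-0.026), np.float64(-0.0146)) (np.float64(0.0213), np.float64(0.0262), np.float64(-0.0147))
0.07 (np.float64(-0.0338), np.float64(-0.0276), np.float64(-0.0146)) (np.float64(0.0224), np.float64(0.0285), np.float64(-0.0149))
0.08 (np.float64(-0.037), np.float64(-0.0318), np.float64(-0.015)) (np.float64(0.0263), np.float64(0.0307), np.float64(-0.0148))
0.09 (np.float64(-0.0379), np.float64(-0.031), np.float64(-0.0185)) (np.float64(0.025), np.float64(0.0321), np.float64(-0.0188))
0.1 (np.float64(-0.0385), np.float64(-0.0314), np.float64(-0.0187)) (np.float64(0.0248), np.float64(0.0322), np.float64(-0.0186))
0.11 (np.float64(-0.0392), np.float64(-0.0318), np.float64(-0.019)) (np.float64(0.0251), np.float64(0.0322), np.float64(-0.0187))
0.12 (np.float64(-0.0391), np.float64(-0.0325), np.float64(-0.0164)) (np.float64(0.0254), np.float64(0.0321), np.float64(-0.0175))
```

Level this time, with a jaw gap of 56 mm. I'll raise them and carry them towards the cooker gently.

Emit:
{"name": "step_hand", "arguments": {"increments": [[[0, 0, -0.015], [0, 0, 0], 0.047], [[0, 0, -0.025], [0, 0, 0], 0.047], [[0, 0, -0.03], [0, 0, 0], 0.047], [[0, 0, -0.03], [0, 0, 0], 0.047], [[0, 0, -0.016], [0, 0, 0], 0.047], [[-0.008, 0.01, 0], [0, 0, 0], 0.047], [[-0.013, 0.025, 0], [0, 0, 0], 0.047], [[-0.013, 0.03, 0], [0, 0, 0], 0.047], [[-0.014, 0.03, 0], [0, 0, 0], 0.047], [[-0.014, 0.03, 0], [0, 0, 0], 0.047], [[-0.014, 0.03, 0], [0, 0, 0], 0.047], [[-0.014, 0.02, 0], [0, 0, 0], 0.047], [[-0.013, 0.01, 0], [0, 0, 0], 0.047], [[0, 0, 0], [0, 0, 0], 0.047], [[0, 0, 0], [0, 0, 0], 0.047]], "squeeze": 40}}

```text
time_s: 18.68
eef_pos: [0.4761, 0.0239, 0.1697]
tcp_rot: [-0.0, 0.998, 0.059, 0.0]
wrist_force: [-0.2, -0.8, -1.7]
gripper_width: 0.0474
finger_force: 7.2
```

```bash
python3 tilt.py
```

Run:
```python
from h import *
from scipy.optimize import least_squares
def fit(p,d,c,msk):
    X=cloud(c,d);P=X[msk(p)&(X[...,2]>.075)&(X[...,2]<.125)&(abs(X[...,0]-.58)<.05)]
    f=lambda q:np.sqrt(((P[:,0]-q[0])**2+(P[:,1]-q[1])**2)/.022**2+((P[:,2]-.089)/np.where(P[:,2]>.089,.025,.032))**2)-1
    o=least_squares(f,[.58,-.07+0],loss='soft_l1',f_scale=.05);return len(P),o.x,np.abs(f(o.x)).mean(),P[:,2].max()
def br(p):
    h=cv2.cvtColor(p,cv2.COLOR_RGB2HSV);m=(h[...,0]<14)&(h[...,1]>110);return m
z=np.load('w1.npz');c=dict(eyes.camera_model('wrist'));T=np.eye(4);T[:3,:3]=Rt([-.0010007,.993422,.1145,.000223]);T[:3,3]=[.58172,-.19656,.24164]
W=np.linalg.inv(T@c['T_tool_cam']);c['R']=W[:3,:3];c['t']=W[:3,3];print('w1',fit(z['p'],z['d'],c,br))
z=np.load('wt.npz');print('now',fit(z['p'],z['d'],cam('wrist'),br))
z=np.load('scene0.npz');print('scene',fit(z['p'],z['d'],cam('scene'),br))
cv2.imwrite('pics/w8.png',np.load('wt.npz')['p'][:,:,::-1])
```

```text
0.12324447298932903
0.04 (np.float64(-0.0267), np.float64(-0.019), np.float64(-0.0147)) (np.float64(0.015), np.float64(0.0224), np.float64(-0.0148))
0.05 (np.float64(-0.028), np.float64(-0.0246), np.float64(-0.0136)) (np.float64(0.02), np.float64(0.0235), np.float64(-0.0144))
0.06 (np.float64(-0.0313), np.float64(-0.0261), np.float64(-0.0148)) (np.float64(0.0214), np.float64(0.0259), np.float64(-0.0148))
0.07 (np.float64(-0.0338), np.float64(-0.0276), np.float64(-0.015)) (np.float64(0.0224), np.float64(0.0286), np.float64(-0.015))
0.08 (np.float64(-0.0367), np.float64(-0.032), np.float64(-0.0146)) (np.float64(0.026), np.float64(0.0308), np.float64(-0.0145))
0.09 (np.float64(-0.0381), np.float64(-0.0308), np.float64(-0.0185)) (np.float64(0.025), np.float64(0.032), np.float64(-0.0187))
0.1 (np.float64(-0.0384), np.float64(-0.0316), np.float64(-0.0187)) (np.float64(0.0252), np.float64(0.032), np.float64(-0.0193))
0.11 (np.float64(-0.0391), np.float64(-0.0321), np.float64(-0.0188)) (np.float64(0.0253), np.float64(0.0323), np.float64(-0.0192))
0.12 (np.float64(-0.0392), np.float64(-0.0324), np.float64(-0.0173)) (np.float64(0.0254), np.float64(0.0322), np.float64(-0.0172))
w1 (1828, array([ 0.58208908, -0.02825537]), np.float64(0.06022307480010314), np.float64(0.11410058633950355))
now (2684, array([ 0.58282485, -0.02854116]), np.float64(0.04184952332787082), np.float64(0.11443620704417183))
scene (1471, array([0.59882189, 0.4189389 ]), np.float64(4.091973547887279), np.float64(0.11284168205486848))
```

View pics/w8.png

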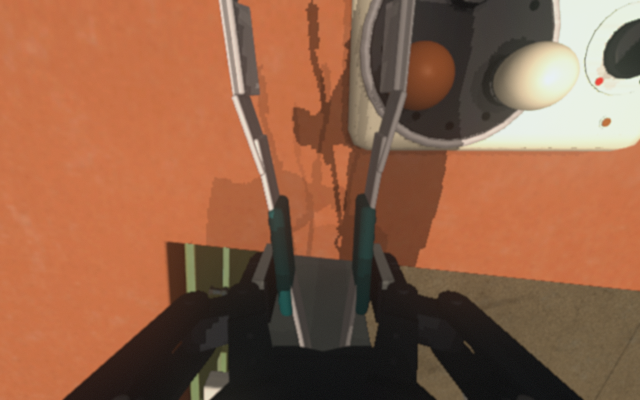

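The tongs are level. The jaws start at row 92 and straddle x 240–390. The brown egg is at (428,75), just right of the right jaw, and the white egg at (537,75). I'll centre the jaws over the brown egg.

Emit:
{"name": "step_hand", "arguments": {"increments": [[[-0.001, 0.01, 0], [0, 0, 0], 0.047], [[-0.001, 0.02, 0], [0, 0, 0], 0.047], [[-0.001, 0.02, 0], [0, 0, 0], 0.047], [[-0.001, 0.014, 0], [0, 0, 0], 0.047], [[0, 0.005, 0], [0, 0, 0], 0.047], [[0, 0, 0], [0, 0, 0], 0.047], [[0, 0, 0], [0, 0, 0], 0.047]], "squeeze": 40}}

```text
time_s: 19.6
eef_pos: [0.4798, -0.0453, 0.1698]
tcp_rot: [-0.0, 0.998, 0.059, -0.0]
wrist_force: [-0.4, 0.0, -2.1]
gripper_width: 0.0473
finger_force: 7.2
```

Run:
```python
from h import *
s=r.state();R=Rt(s['tcp_rot']);print(tool(np.array([.4801,-.0450,.0853])-s['eef_pos'],s),np.arctan2(R[1,0],R[0,0]))
c=cam('wrist');p,d=eyes.snapshot('wrist');np.savez('w9.npz',p=p,d=d);cv2.imwrite('pics/w9.png',p[:,:,::-1])
h=cv2.cvtColor(p,cv2.COLOR_RGB2HSV);X=cloud(c,d);T=(X-s['eef_pos'])@R
m=(h[...,0]<14)&(h[...,1]>110)&(X[...,2]>.08)&(X[...,2]<.125)
P=T[m];print(m.sum(),P[:,:2].min(0),P[:,:2].max(0),X[m][:,2].max());t=P[P[:,2]<P[:,2].min()+.004];print('cap',t.mean(0))
```

```text
[ 0.00036748 -0.00022765  0.08450084] 0.11792117826858584
3509 [ 0.08275307 -0.02499325] [0.14427834 0.18514538] 0.11426720817996455
cap [ 0.10415135 -0.00422822  0.05821938]
```

View pics/w9.png

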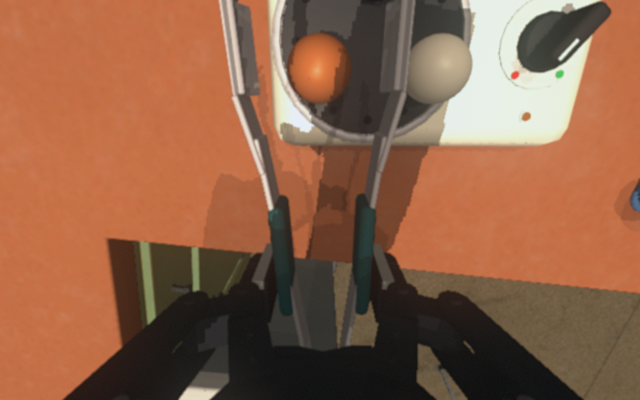

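The brown egg (320,68) sits between the jaws, and its top is at tool (.104, −.004), within 1 mm of the jaws' middle. The white egg (440,68) is clear of the right jaw. I'll descend.

Emit:
{"name": "step_hand", "arguments": {"increments": [[[0, 0, 0.012], [0, 0, 0], 0.047], [[0, 0, 0.02], [0, 0, 0], 0.047], [[0, 0, 0.02], [0, 0, 0], 0.047], [[0, 0, 0.015], [0, 0, 0], 0.047], [[0, 0, 0.01], [0, 0, 0], 0.047], [[0, 0, 0.0075], [0, 0, 0], 0.047], [[0, 0, 0], [0, 0, 0], 0.047], [[0, 0, 0], [0, 0, 0], 0.047]], "squeeze": 40}}

```text
time_s: 20.65
eef_pos: [0.4801, -0.0462, 0.0857]
tcp_rot: [0.0, 0.998, 0.058, 0.0]
wrist_force: [-0.4, 0.2, -1.3]
gripper_width: 0.047
finger_force: 7.2
```

```bash
python3 tilt.py
```

```text
0.12971380750587083
0.04 (np.float64(-0.0265), np.float64(-0.019), np.float64(-0.0145)) (np.float64(0.0149), np.float64(0.0224), np.float64(-0.0151))
0.05 (np.float64(-0.0282), np.float64(-0.0246), np.float64(-0.0137)) (np.float64(0.0201), np.float64(0.0401), np.float64(-0.0135))
0.06 (np.float64(-0.031), np.float64(-0.0001), np.float64(-0.0146)) (np.float64(0.001), np.float64(0.0586), np.float64(-0.0145))
0.07 (np.float64(-0.034), np.float64(-0.0001), np.float64(-0.0145)) (np.float64(0.0004), np.float64(0.0598), np.float64(-0.0149))
0.08 (np.float64(-0.0368), np.float64(-0.0), np.float64(-0.0154)) (np.float64(0.0), np.float64(0.0599), np.float64(-0.0152))
0.09 (np.float64(-0.0379), np.float64(-0.0001), np.float64(-0.0255)) (np.float64(0.0002), np.float64(0.06), np.float64(-0.0239))
0.1 (np.float64(-0.0386), np.float64(-0.0002), np.float64(-0.029)) (np.float64(0.0001), np.float64(0.06), np.float64(-0.0278))
0.11 (np.float64(-0.0392), np.float64(-0.0003), np.float64(-0.0284)) (np.float64(0.0), np.float64(0.06), np.float64(-0.0274))
0.12 (np.float64(-0.0393), np.float64(-0.017), np.float64(-0.0172)) (np.float64(0.0063), np.float64(0.06), np.float64(-0.0175))
0.13 (np.float64(-0.039), np.float64(-0.0299), np.float64(0.0288)) (np.float64(0.0133), np.float64(0.0576), np.float64(0.0288))
```

Emit:
{"name": "step_hand", "arguments": {"increments": [[[0, 0, 0], [0, 0, 0], 0.045], [[0, 0, 0], [0, 0, 0], 0.043], [[0, 0, 0], [0, 0, 0], 0.041], [[0, 0, 0], [0, 0, 0], 0.040], [[0, 0, 0], [0, 0, 0], 0.039], [[0, 0, 0], [0, 0, 0], 0.038], [[0, 0, 0], [0, 0, 0], 0.037], [[0, 0, 0], [0, 0, 0], 0.036], [[0, 0, 0], [0, 0, 0], 0.035], [[0, 0, 0], [0, 0, 0], 0.033], [[0, 0, 0], [0, 0, 0], 0.03], [[0, 0, 0], [0, 0, 0], 0.03]], "squeeze": 28}}

```text
time_s: 22.2
eef_pos: [0.4797, -0.0458, 0.0853]
tcp_rot: [-0.0, 0.998, 0.059, -0.0]
wrist_force: [-1.8, 4.1, -0.6]
gripper_width: 0.0372
finger_force: 28.7
```

The fingers stopped on the egg at 37 mm with 28 N. Lifting slowly.

Emit:
{"name": "step_hand", "arguments": {"increments": [[[0, 0, -0.003], [0, 0, 0], 0.03], [[0, 0, -0.005], [0, 0, 0], 0.03], [[0, 0, -0.006], [0, 0, 0], 0.03], [[0, 0, -0.008], [0, 0, 0], 0.03], [[0, 0, -0.01], [0, 0, 0], 0.03], [[0, 0, -0.01], [0, 0, 0], 0.03], [[0, 0, -0.01], [0, 0, 0], 0.03], [[0, 0, -0.01], [0, 0, 0], 0.03], [[0, 0, -0.01], [0, 0, 0], 0.03], [[0, 0, -0.008], [0, 0, 0], 0.03], [[0, 0, -0.005], [0, 0, 0], 0.03], [[0, 0, 0], [0, 0, 0], 0.03], [[0, 0, 0], [0, 0, 0], 0.03], [[0, 0, 0], [0, 0, 0], 0.03]], "squeeze": 28}}

```text
time_s: 23.95
eef_pos: [0.4795, -0.0461, 0.17]
tcp_rot: [-0.0, 0.998, 0.058, -0.0]
wrist_force: [0.4, -0.2, -0.8]
gripper_width: 0.0368
finger_force: 28.1
```

Run:
```python
from h import *
s=r.state();R=Rt(s['tcp_rot'])
c=cam('wrist');p,d=eyes.snapshot('wrist');cv2.imwrite('pics/w10.png',p[:,:,::-1])
h=cv2.cvtColor(p,cv2.COLOR_RGB2HSV);X=cloud(c,d);T=(X-s['eef_pos'])@R
m=(h[...,0]<14)&(h[...,1]>110)&(X[...,2]>.10)&(abs(T[...,1])<.03)
P=T[m];print(m.sum(),'egg top z',X[m][:,2].max());t=P[P[:,2]<P[:,2].min()+.004];print('cap',t.mean(0))
k=(T[...,0]>.06)&(T[...,0]<.12)&(abs(T[...,1])<.045)&~m&(X[...,2]>.10)
for x in(.07,.08,.09,.1,.11): q=T[k&(abs(T[...,0]-x)<.004)];print(x,len(q) and (q[:,1].min(),q[:,1].max(),q[:,2].min()))
```

```text
9543 egg top z 0.2032954998609663
cap [ 0.01373643  0.0262971  -0.03333188]
0.07 (np.float64(-0.02617101149328627), np.float64(0.019720738754070568), np.float64(-0.013059235988670108))
0.08 (np.float64(-0.028073518389509677), np.float64(0.021609869411233065), np.float64(-0.013200047871765364))
0.09 (np.float64(-0.02925222606521843), np.float64(0.02241834170243642), np.float64(-0.016832253705510204))
0.1 (np.float64(-0.029210048253042707), np.float64(0.022090808341145237), np.float64(-0.02839075892903505))
0.11 (np.float64(-0.0293522473731892), np.float64(0.02191334283012446), np.float64(-0.017376977267712534))
```

Emit:
{"name": "step_hand", "arguments": {"increments": [[[0, 0, 0], [0, 0, 0], 0.03], [[0, 0, 0], [0, 0, 0], 0.03], [[0, 0, 0], [0, 0, 0], 0.03], [[0, 0, 0], [0, 0, 0], 0.03]], "squeeze": 28}}

```text
time_s: 24.5
eef_pos: [0.4798, -0.0461, 0.1703]
tcp_rot: [-0.0, 0.998, 0.058, 0.0]
wrist_force: [0.6, 0.2, -1.6]
gripper_width: 0.0365
finger_force: 28.1
```

Run:
```python
from h import *
for i in range(2):
    s=r.state();R=Rt(s['tcp_rot']);c=cam('wrist');p,d=eyes.snapshot('wrist')
    h=cv2.cvtColor(p,cv2.COLOR_RGB2HSV);X=cloud(c,d);T=(X-s['eef_pos'])@R
    m=(h[...,0]<16)&(h[...,1]>110)&(T[...,0]>.07)&(T[...,0]<.14)&(abs(T[...,1]+.003)<.02)&(T[...,2]<.01)
    P=T[m];t=P[P[:,2]<P[:,2].min()+.004];print(m.sum(),'top z',X[m][:,2].max(),'cap',t.mean(0))
b=(abs(X[...,0]-.59)<.03)&(abs(X[...,1]+.112)<.03)&(X[...,2]>.08)&(X[...,2]<.125);print('white',b.sum(),X[b].mean(0),X[b][:,2].max())
k=(abs(X[...,0]-.624)<.035)&(abs(X[...,1]+.203)<.035)&(X[...,2]>.08)&(X[...,2]<.1);print('knob',cv2.minAreaRect(X[k][:,:2].astype(np.float32)))
```

```text
9357 top z 0.19916680952288832 cap [ 0.10390289 -0.00351386 -0.02596048]
9367 top z 0.19922236534137858 cap [ 0.1039415  -0.00343609 -0.0260155 ]
white 3858 [ 0.59021306 -0.10303807  0.10417902] 0.11384853833766959
knob ((0.6252077221870422, -0.19907543063163757), (0.014121166430413723, 0.042497918009757996), 59.26423263549805)
```

```bash
python3 -c "
from rig import r, eyes
print(r.sign_off())"
```

```text
the job is handed in; nothing more can be done
None
```

The job is handed in (no verdict shown): the knob is off at the red dot, and the brown egg is held still in the tongs at about 0.17 m with the white egg still in its ring. The tongs swung in the grip on the first pick-up, so I laid them down and regrasped, and I viewed 11 pictures against the limit of 10.

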